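Peg the rinsed bait boards on the drying stand

TASK

Two or three bait boards have been rinsed and stand in the white rack: set each of them, long side up, on the ledge of the wooden drying stand, side by side and leaning back against the rail, and fix each one against the wind with its own spring peg from the peg holder: squeeze the peg open, bring it down over the middle part of the board's top edge far enough that its jaws take board and rail together, and let it close. Leave the other things on the bench where they are.

Things in the scene. Friction and masses are not known exactly. Their poses are not given: they have to be found in the camera images.
- stand: Fixed wooden drying stand, 440 mm wide; origin on the bench, z up, y along its ledge and rail, x horizontal out of its front. A board rests on a slope leaning back 20 deg (0.349 rad) from vertical towards -x: up-slope u = (-0.342, 0, 0.940), outward normal n = (0.940, 0, 0.342) in these axes. End posts at y = +-210 mm; between them all behind and under the rail is free.
- stand_foot (a point): Point 32 mm above the stand's origin, same axes: mid-ledge, in the inner corner where a board's foot rests (u = 0, n = 0). The ledge, 400 mm long in y, is square to u; a lip 20 mm out along n and 10 mm high stops the foot sliding out.
- stand_rail (a point): Middle of the rail's top front edge (u = 96 mm, n = 0), stand's axes. The rail is a flat strip 440 mm long, 6 mm thick (n = -6 to 0 mm) and 40 mm tall (u = 56 to 96 mm), parallel to the slope. The top edge of a board on the ledge (u = 130 mm) stands 34 mm above it.
- rack: Loose white plastic rinse rack, 190 x 130 mm, 1 kg; origin at the middle of its underside, z up. Three slots, at x = -60, 0 and +60 mm, each 16 mm wide in x between fins that reach 60 mm above the bench; the slot floor is 8 mm above the bench.
- holder: Loose peg holder, 1.4 kg; origin at the middle of its underside, z up. Steel foot 100 x 220 x 15 mm with an upright wooden fin along y, 16 mm thick and 200 mm long, top edge 100 mm above the bench; pegs start clipped on it 50 to 80 mm apart.
- board1_mid (a point): Centre of the blue bait board, a rigid plastic slab 10 (x) x 100 (y) x 130 mm (z), about 130 g. It starts on edge in a slot of the rack, z up, its top edge 138 mm above the bench. May be absent.
- board1: The blue bait board; origin at the middle of its bottom edge, same axes as its centre point.
- board2_mid (a point): Centre of the orange bait board, a rigid plastic slab 10 (x) x 100 (y) x 130 mm (z), about 130 g. It starts on edge in a slot of the rack, z up, its top edge 138 mm above the bench. May be absent.
- board2: The orange bait board; origin at the middle of its bottom edge, same axes as its centre point.
- board3_mid (a point): Centre of the green bait board, a rigid plastic slab 10 (x) x 100 (y) x 130 mm (z), about 130 g. It starts on edge in a slot of the rack, z up, its top edge 138 mm above the bench. May be absent.
- board3: The green bait board; origin at the middle of its bottom edge, same axes as its centre point.
- peg1_hinge (a point): Hinge centre of the yellow spring peg, a big towel clip, 70 g, 24 mm wide along y (hinge axis). Clipped on 16 mm: z runs from jaws up to tails in its middle plane, x across the jaws. The jaws reach 74 mm below the hinge, flat gripping pads from 50 to 74 mm below it, throat free up to 6 mm below it. It starts on the holder's fin, tails up, hinge 114 mm above the bench.
- peg1: The yellow peg, origin at its hinge. Tails reach 45 mm above it, 46 mm wide over their tops when clipped on 16 mm. Squeezed along x 30 mm above the hinge (15 N, more is harmless) until they stop, they are parallel, 30 mm over the outside, and the pads gape 42 mm. The frame rides on the -x jaw: squeezed fully open, it is turned +0.18 rad about y from the middle plane.
- peg1_jaw (a joint): Jaw angle of the yellow peg, rad: 0 when clipped on 16 mm (the fin, or a board with the rail), 0.36 fully open, -0.10 on a board alone, -0.26 empty and shut.
- peg2_hinge (a point): Hinge centre of the red spring peg, a big towel clip, 70 g, 24 mm wide along y (hinge axis). Clipped on 16 mm: z runs from jaws up to tails in its middle plane, x across the jaws. The jaws reach 74 mm below the hinge, flat gripping pads from 50 to 74 mm below it, throat free up to 6 mm below it. It starts on the holder's fin, tails up, hinge 114 mm above the bench.
- peg2: The red peg, origin at its hinge. Tails reach 45 mm above it, 46 mm wide over their tops when clipped on 16 mm. Squeezed along x 30 mm above the hinge (15 N, more is harmless) until they stop, they are parallel, 30 mm over the outside, and the pads gape 42 mm. The frame rides on the -x jaw: squeezed fully open, it is turned +0.18 rad about y from the middle plane.
- peg2_jaw (a joint): Jaw angle of the red peg, rad: 0 when clipped on 16 mm (the fin, or a board with the rail), 0.36 fully open, -0.10 on a board alone, -0.26 empty and shut.
- peg3_hinge (a point): Hinge centre of the blue spring peg, a big towel clip, 70 g, 24 mm wide along y (hinge axis). Clipped on 16 mm: z runs from jaws up to tails in its middle plane, x across the jaws. The jaws reach 74 mm below the hinge, flat gripping pads from 50 to 74 mm below it, throat free up to 6 mm below it. It starts on the holder's fin, tails up, hinge 114 mm above the bench.
- peg3: The blue peg, origin at its hinge. Tails reach 45 mm above it, 46 mm wide over their tops when clipped on 16 mm. Squeezed along x 30 mm above the hinge (15 N, more is harmless) until they stop, they are parallel, 30 mm over the outside, and the pads gape 42 mm. The frame rides on the -x jaw: squeezed fully open, it is turned +0.18 rad about y from the middle plane.
- peg3_jaw (a joint): Jaw angle of the blue peg, rad: 0 when clipped on 16 mm (the fin, or a board with the rail), 0.36 fully open, -0.10 on a board alone, -0.26 empty and shut.
- tumbler_mid (a point): Centre of an aluminium tumbler, 74 mm wide, 110 mm high; not part of the job.
- ball_center (a point): Centre of a green massage ball, 66 mm across, sitting in a steel grip ring 90 mm across and 14 mm high; not part of the job.
- roller_center (a point): Centre of a wooden roller lying on the bench, 56 mm thick, 160 mm long; not part of the job.
- bottle_mid (a point): Centre of a white bottle with an orange cap, 64 mm wide, 170 mm high; not part of the job.
There are look-alikes about, which are no part of the job. Of the things that look like the peg3, the largest one is meant. Of the things like the peg2, leave any that is green; of the rest the smaller one is meant.

How it is judged:
By the outcome, as a careful person would: the job done as asked, in the order asked, and still so for the second after the job is handed in, with the robot touching nothing.
Of board1, board2, board3 only 2 to 3 are there at a start; the rules pass over those that are not, and their reading is None.
At some moment in a run one of rack, holder may be knocked a few centimetres aside while the robot is not near it.
It also fails if it takes over 210 s, if anything falls off the work surface, if the arm or the gripper's body presses on something with over 40 N, if the wrist force passes 120 N, or if a joint passes its speed limit or range.

ROBOT

A 6-joint arm with a two-finger parallel gripper is mounted at the origin on the work surface. World frame = base frame: x ahead of the robot, y to its left, z up, the work surface at z = 0. Lengths are in m, angles in rad, forces in N, time in s.
With the tool pointing down it reaches from about 0.325 to 0.925 m from the base axis. Payload 3.1 kg.
Tool frame: the origin (TCP) lies at the very end of the fingers, on their centre line; the grasp point (between the pads) lies 19 mm behind it; z points along the fingers, y is the line along which they close (so a half turn about z gives the same grasp; the last joint's range is limited). The gripper opens to 85 mm and grips with 20 to 120 N. Pads are 22 mm wide; open, the fingers measure 114 mm over their backs; the gripper's body (76 mm by 85 mm) begins 54 mm behind the grasp point. The pads swing forward as they close: fully open they stand 13 mm farther back than shut.
Start: joints at [-1.414, 0.217, 1.613, -0, 1.311, -0.112], TCP at [0.166, -0.603, 0.231] pointing down, gripper open.
Joint ranges: [-2.75, 2.75], [-0.78, 2.1], [0.31, 2.55], [-1.13, 4.27], [0.13, 2.63], [-2.58, 2.58]. Speed limits (rad/s): [2.79, 2.79, 3.14, 3.14, 3.14, 3.14].

INTERFACE

Orientations are given as a unit quaternion [w, x, y, z].
In Python, from cell import status, get_image, r gives the robot as it stands.
- The arm moves only by the tool servo_tool, never from a script. Its argument "steps" is a list of rows, each a list of 5 numbers: the closure, from -1 (fully open) to 1 (shut), then the shift along the tool's x, y, z in units of 60 mm (1.0 is 60 mm), then the turn about the tool's z in units of 5 degrees (1.0 is 5 degrees). A call has 1 to 20 rows; each row shifts and turns the commanded pose from where the row before left it, along the tool's axes as they then stand; what a row does not reach is not made up. A row lasts 1/8 s, in which the tool goes at most 62.5 mm and 10.7 degrees, less where a joint would pass 70% of its speed; a pose out of reach is approached as far as the arm can. A call is refused whole if a number of a shift passes 1 or a number of a turn 1, either way. A call with a gripper value outside its range is refused whole. The fingers move at their own pace and stop on an object; the grip force is fixed at half the most. Time passes only in rows, so rows that do not move let the fingers close. It gives the time, the measured TCP pose, the force, the opening and the grip force at its end, in the units of the state.
- status.observe(): the state, without advancing time (a new reading comes with each control period).
- get_image(name): name is "scene" or "top" or "wrist"; returns a dict with "image" (384x512x3 uint8, blue, green, red), "fovy" (degrees; the focal length in pixels is half the picture's height over the tangent of half this angle, whatever the lens; pixels are square), "cx", "cy" (the principal point, pixels), "pose" (4x4, takes a point from camera to world coordinates). Camera axes: x right, y down, z forward; pixel columns grow to the right and rows downward; lengths in m; the calibration is good to about 2 mm. A picture is of the moment at which its call begins. There is no depth.
- r.job_done(): hands the job in; it is judged then, once.
The state is a dict: "clock": time; "q": joint angles; "joint_vel": joint speeds; "joint_efforts": joint torques, N m; "tool_pos": TCP position; "orientation": TCP orientation; "contact_force": force on the tool from outside, world axes, zero at the start; "wrist_torque": the same for the moment, N m; "gripper_width": opening from 0.0 (shut) to 1.0 (fully open); "grip_force": force on a finger pad.
Only numpy, scipy, OpenCV 4.12 (cv2) and the standard library are available. Lean on these libraries where they do the work, as an engineer would, in place of code of your own. Each camera call takes 0.05 s, during which the arm holds its last target. There are 200 camera calls.

## Working session

There is one attempt and no reset: what is moved stays moved. The work goes in short steps, Python scripts to look and compute and a tool call to move; the robot and the scene stay as the last step left them, time stands still between calls to the robot, and variables do not carry over. Pictures are saved under pics/ and viewed, at most 14 in all, crops included, and the job is handed in when it is done.

Besides the shell and the picture viewer there is one more tool, called after ">>>" by a JSON object that holds its "fn" and its "kwargs", one argument or row to a line. servo_tool: Moves the arm, as the interface text tells. Its arguments: {"type":"object","properties":{"steps":{"type":"array"}},"required":["steps"]}

```bash
ls; mkdir -p pics; cat > h.py <<'E'
import numpy as np, cv2
from cell import status, get_image, r
def K(d):
    h,w=d["image"].shape[:2]; f=h/2/np.tan(np.radians(d["fovy"])/2)
    return f,d["cx"],d["cy"]
def ray(d,px):
    f,cx,cy=K(d); P=np.array(d["pose"]); v=np.array([(px[0]-cx)/f,(px[1]-cy)/f,1.])
    return P[:3,3],P[:3,:3]@v
def onz(d,px,z):
    o,v=ray(d,px); return o+v*(z-o[2])/v[2]
def proj(d,X):
    f,cx,cy=K(d); P=np.array(d["pose"]); c=P[:3,:3].T@(np.array(X)-P[:3,3])
    return np.array([cx+f*c[0]/c[2],cy+f*c[1]/c[2]])
def tri(obs):
    A=np.zeros((3,3));b=np.zeros(3)
    for d,px in obs:
        o,v=ray(d,px); v=v/np.linalg.norm(v); M=np.eye(3)-np.outer(v,v); A+=M;b+=M@o
    return np.linalg.solve(A,b)
E
python3 - <<'E'
from h import *
import pickle
D={n:get_image(n) for n in("scene","top","wrist")}
pickle.dump(D,open("d0.pkl","wb"))
for n,d in D.items():
    print(n,d["fovy"],d["cx"],d["cy"],np.round(d["pose"],3).tolist())
    im=cv2.resize(d["image"],None,fx=1.5,fy=1.5,interpolation=cv2.INTER_CUBIC); cv2.imwrite(f"pics/{n}0.png",im)
s=status.observe(); print(s)
E
```

```text
pics
scene 55.260692482420254 246.60701008352785 189.57570512986473 [[0.719, 0.573, -0.394, 0.862], [0.695, -0.584, 0.419, -0.402], [0.01, -0.575, -0.818, 0.891], [0.0, 0.0, 0.0, 1.0]]
top 47.191542936770745 250.50254096513186 190.2990359979457 [[-0.019, -0.993, 0.118, 0.329], [-1.0, 0.021, 0.016, -0.002], [-0.019, -0.118, -0.993, 1.402], [0.0, 0.0, 0.0, 1.0]]
wrist 61.62942339303704 256.63166157081406 188.0334359804952 [[0.266, -0.93, -0.255, 0.23], [-0.964, -0.257, -0.068, -0.585], [-0.003, 0.263, -0.965, 0.372], [0.0, 0.0, 0.0, 1.0]]
{'clock': 0.15, 'q': array([-1.41420744e+00,  2.17601266e-01,  1.61459280e+00, -1.97006865e-05,
        1.31130410e+00, -1.12207216e-01]), 'joint_vel': array([-0.00030788, -0.00212561, -0.00281812,  0.0011049 ,  0.00044481,
        0.00066146]), 'joint_efforts': array([ 6.58648014e-05, -3.97451878e+01, -3.04416454e+01, -2.19306535e-04,
        5.80118503e-03, -5.85611090e-06]), 'tool_pos': array([ 0.16589341, -0.60192148,  0.23024136]), 'orientation': array([-9.52309649e-04,  9.90981378e-01,  1.33996269e-01, -3.06565066e-05]), 'contact_force': array([ 0.04185914, -0.11109919,  0.51503577]), 'wrist_torque': array([-0.01600739, -0.03653731,  0.00304423]), 'grip_force': 0.0, 'gripper_width': 0.997817578170192}
```

View pics/scene0.png

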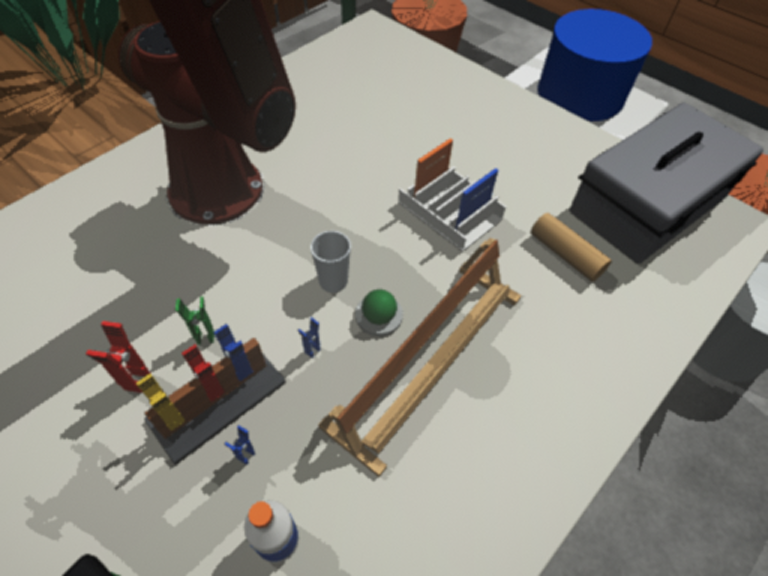

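View pics/top0.png

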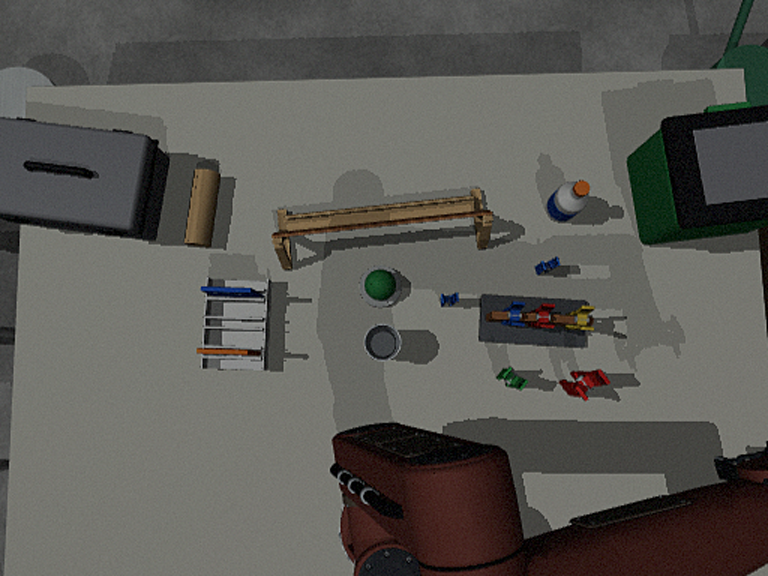

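Scene (1.5x pixels): orange board (433,163) and blue board (478,193) are in the rack, and there's no green board. The holder carries the yellow (160,400), red (203,372) and blue (235,350) pegs. The stand's ledge faces +x, away from the robot.

Look-alikes:
- **Red-type pegs:** big red (118,355), green (195,320), and red on the fin (203,372). Green is excluded and the smaller red is meant, so it's the one on the fin.
- **Blue-type pegs:** small ones at (312,337) and (241,445), and the largest on the fin (235,350), which is the one meant.

I'll confirm these in one crop.

```bash
python3 - <<'E'
from h import *
import pickle
D=pickle.load(open("d0.pkl","rb"))
c=D["scene"]["image"][190:325,50:230]; a=cv2.resize(c,None,fx=4.4,fy=4.4,interpolation=cv2.INTER_CUBIC); cv2.imwrite("pics/c1.png",a)
t=D["top"]["image"]; c=t[115:185,170:340]; a=cv2.resize(c,None,fx=4.7,fy=4.7,interpolation=cv2.INTER_CUBIC)
cs=D["scene"]["image"][150:325,205:360]
a2=cv2.resize(cs,None,fx=3.3,fy=3.3,interpolation=cv2.INTER_CUBIC)
cv2.imwrite("pics/c2.png",a);cv2.imwrite("pics/c3.png",a2)
def comps(d,lo,hi,mn=15):
    hsv=cv2.cvtColor(d["image"],cv2.COLOR_BGR2HSV); m=cv2.inRange(hsv,lo,hi)
    n,l,s,ce=cv2.connectedComponentsWithStats(m)
    return [(s[i].tolist(),ce[i].round(1).tolist()) for i in range(1,n) if s[i][4]>mn]
C={"orange":((4,150,90),(14,255,255)),"blue":((105,150,50),(125,255,255)),"yellow":((22,150,80),(32,255,255)),"red":((0,180,80),(3,255,255))}
for n in("top","scene"):
    for k,v in C.items(): print(n,k,comps(D[n],*v))
E
```

```text
top orange [([383, 121, 10, 9, 75], [387.6, 125.0]), ([132, 232, 33, 4, 93], [147.7, 234.0])]
top blue [([365, 129, 9, 15, 68], [368.2, 137.6]), ([366, 171, 7, 8, 26], [369.1, 175.0]), ([357, 174, 8, 9, 33], [360.0, 178.4]), ([134, 191, 33, 4, 105], [149.7, 192.7]), ([299, 196, 7, 6, 18], [302.8, 198.3]), ([336, 201, 14, 9, 51], [342.9, 205.0]), ([334, 211, 16, 7, 51], [342.2, 214.1])]
top yellow [([377, 209, 14, 10, 51], [386.1, 213.5]), ([387, 218, 9, 2, 18], [391.0, 218.5])]
top red [([359, 212, 7, 3, 16], [362.4, 212.9]), ([399, 247, 8, 9, 19], [402.1, 250.9]), ([389, 249, 7, 9, 25], [391.9, 253.6]), ([384, 257, 8, 10, 27], [387.0, 261.4])]
scene orange [([262, 0, 49, 21, 807], [286.2, 9.1]), ([279, 93, 22, 16, 65], [290.0, 100.4]), ([487, 103, 25, 37, 539], [502.5, 123.2]), ([166, 335, 15, 16, 192], [173.2, 342.7])]
scene blue [([360, 6, 75, 74, 3942], [396.0, 40.8]), ([310, 113, 21, 17, 60], [320.2, 121.0]), ([149, 228, 11, 6, 37], [154.0, 230.4]), ([151, 296, 10, 5, 22], [156.5, 297.9])]
scene yellow [([92, 250, 9, 7, 28], [95.9, 252.9]), ([96, 256, 14, 14, 110], [102.8, 262.4])]
scene red [([69, 215, 11, 3, 22], [74.0, 216.0]), ([58, 234, 13, 4, 30], [64.2, 235.7]), ([74, 237, 6, 4, 17], [77.0, 238.3]), ([129, 241, 11, 8, 40], [133.5, 244.5])]
```

View pics/c1.png

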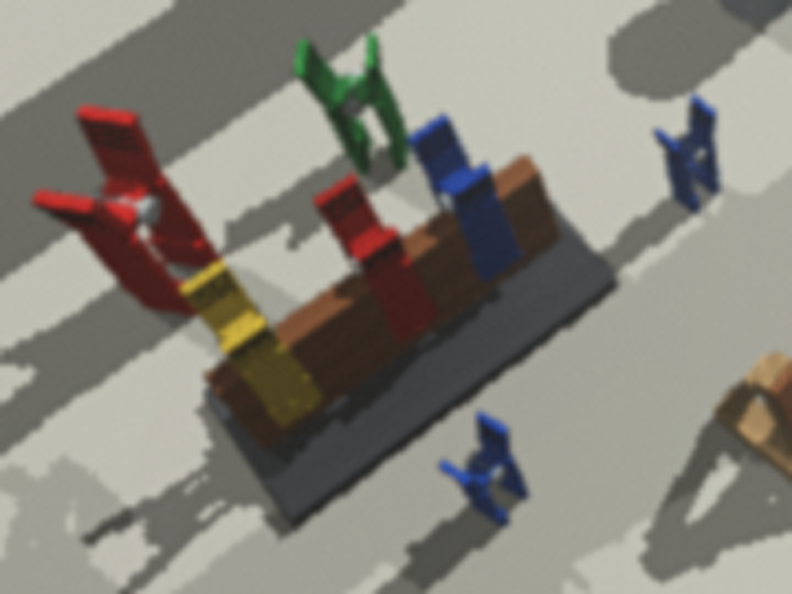

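View pics/c2.png

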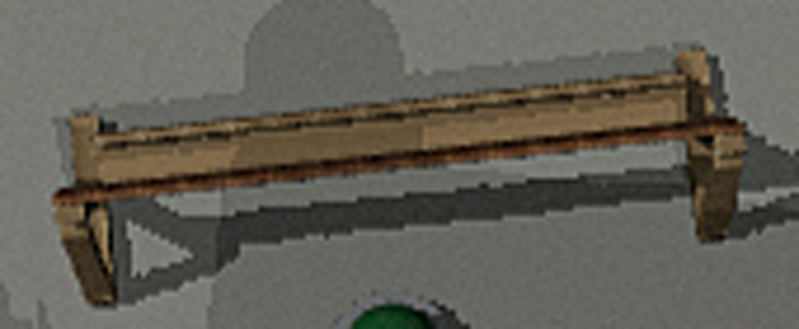

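View pics/c3.png

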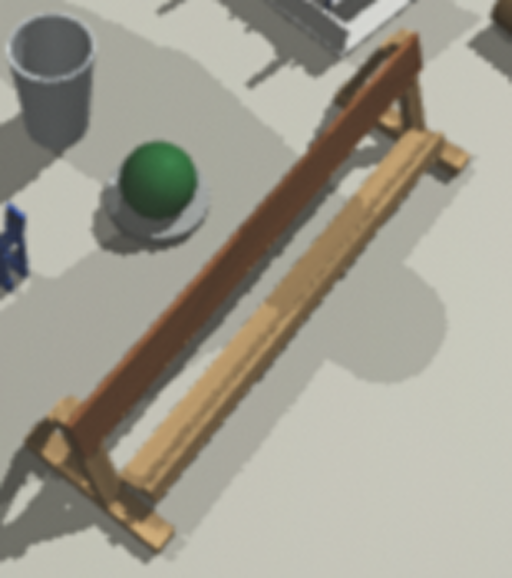

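Crop 1 confirms the choice: the fin red is smaller than the big red at (118,355), and the fin blue is much larger than the two loose blues. I'll use yellow and red. c2 shows the rail strip running from (55,197) to (742,127), and c3 shows it from (80,445) to (415,45). Next is measurement.

```bash
cat > meas.py <<'E'
from h import *
def comps(d,lo,hi,mn=12,roi=None):
    hsv=cv2.cvtColor(d["image"],cv2.COLOR_BGR2HSV); m=cv2.inRange(hsv,lo,hi)
    if roi:
        k=np.zeros_like(m); k[roi[1]:roi[3],roi[0]:roi[2]]=255; m&=k
    return m
def rail(D):
    # back top edge: upper-left border in scene, lower border in top
    T,S=D["top"],D["scene"]
    out={}
    m=comps(T,(3,90,25),(13,255,255),roi=(180,130,330,165))
    cols=[];rows=[]
    for c in range(188,322):
        r_=np.nonzero(m[:,c])[0]
        if len(r_): cols.append(c);rows.append(r_.max()+.5)
    x=np.nonzero(m.any(0))[0]; k=np.polyfit(cols,rows,1)
    for _ in range(3):
        e=np.array(rows)-np.polyval(k,cols);g=abs(e)<1.2; k=np.polyfit(np.array(cols)[g],np.array(rows)[g],1)
    print("top rail x",x.min(),x.max(),k)
    a=onz(T,(x.min()-.5,np.polyval(k,x.min())),.120);b=onz(T,(x.max()+.5,np.polyval(k,x.max())),.120)
    return a,b
if __name__=="__main__":
    import pickle
    D=pickle.load(open("d0.pkl","rb"))
    a,b=rail(D); print(a,b,np.linalg.norm(a-b))
    T,S=D["top"],D["scene"]
    print("reproj scene/1.5x",proj(S,a)*1.5,proj(S,b)*1.5)
    m=(a+b)/2; ty=(a-b)/np.linalg.norm(a-b); tx=np.array([ty[1],-ty[0],0])
    O=m+tx*.0385; O[2]=0; print("stand O",O,"yaw",np.arctan2(tx[1],tx[0]))
    for n,lo,hi in(("orange",(4,110,60),(14,255,255)),("blue",(105,110,40),(125,255,255))):
        M=comps(T,lo,hi,roi=(125,180,180,245)); ys,xs=np.nonzero(M)
        print(n,xs.min(),xs.max(),ys.min(),ys.max())
        (c,sz,an)=cv2.minAreaRect(np.float32(np.c_[xs,ys])); print(c,sz,an, onz(T,c,.138), onz(T,(xs.min()-.5,c[1]),.138),onz(T,(xs.max()+.5,c[1]),.138))
E
python3 meas.py
```

```text
top rail x 182 327 [-1.07048874e-01  1.77568453e+02]
[0.58197667 0.22239057 0.12      ] [ 0.61901065 -0.21204033  0.12      ] 0.43600656298069995
reproj scene/1.5x [493.30123861 239.13322737] [335.43562984 415.87477533]
stand O [0.63885452 0.00844527 0.        ] yaw 0.08504150496015078
orange 131 164 232 236
(147.4977569580078, 234.06658935546875) (33.11494445800781, 3.231539011001587) 1.9091522693634033 [0.35860533 0.31737753 0.138     ] [0.35954923 0.36650673 0.138     ] [0.35766255 0.26830598 0.138     ]
blue 134 168 191 197
(150.96554565429688, 194.0862274169922) (34.23494338989258, 5.930924415588379) 3.3664605617523193 [0.47410221 0.30828031 0.138     ] [0.47516874 0.35929518 0.138     ] [0.47303306 0.25714073 0.138     ]
```

>>> {"fn": "servo_tool", "kwargs": {
  "steps": [
    [-1,0,0,-0.1,-1],
    [-1,0,0,-0.1,-1],
    [-1,0,0,-0.1,-1],
    [-1,0,0,-0.1,-1],
    [-1,0,0,-0.1,-1],
    [-1,0,0,-0.1,-1],
    [-1,0,0,-0.1,-1],
    [-1,0,0,-0.1,-1],
    [-1,0,0,-0.1,-1],
    [-1,0,0,-0.1,-1],
    [-1,0,0,-0.1,-1],
    [-1,0,0,-0.1,-1],
    [-1,0,0,0,-1],
    [-1,0,0,0,-1],
    [-1,0,0,0,-1]
  ]
}}

```text
clock: 2.02
tool_pos: [0.166, -0.6022, 0.3027]
orientation: [-0.0, 0.704, 0.711, 0.0]
contact_force: [1.2, -0.9, -0.1]
gripper_width: 1.001
grip_force: 0.0
```

>>> {"fn": "servo_tool", "kwargs": {
  "steps": [
    [-1,0,0.9,0,0],
    [-1,0.5,0.9,0,0],
    [-1,0.9,0.8,0,0],
    [-1,0.9,0.8,0,0],
    [-1,0.9,0.8,0,0],
    [-1,1,0,0,0],
    [-1,1,0,0,0],
    [-1,1,0,0,0],
    [-1,1,0,0,0],
    [-1,1,0,0,0],
    [-1,1,0,0,0],
    [-1,1,0,0,0],
    [-1,1,0,0,0],
    [-1,1,0,0,0],
    [-1,1,0,0,0],
    [-1,1,0,0,0],
    [-1,1,0,0,0],
    [-1,0,0,0,0],
    [-1,0,0,0,0]
  ]
}}

```text
clock: 4.4
tool_pos: [0.3919, 0.2888, 0.3027]
orientation: [0.0, 0.704, 0.71, -0.001]
contact_force: [-0.9, 0.0, 0.2]
gripper_width: 0.996
grip_force: 0.0
```

```bash
python3 - <<'E'
from h import *
d=get_image("wrist"); cv2.imwrite("pics/w1.png",d["image"])
np.save("w1.npy",d,allow_pickle=True); print(np.round(d["pose"],3).tolist())
hsv=cv2.cvtColor(d["image"],cv2.COLOR_BGR2HSV)
for n,lo,hi in(("orange",(4,110,60),(14,255,255)),("blue",(105,110,40),(125,255,255))):
    m=cv2.inRange(hsv,lo,hi); c=max(cv2.findContours(m,0,2)[0],key=cv2.contourArea)
    rct=cv2.minAreaRect(c); print(n,rct,[np.round(onz(d,p,.138),4)[:2].tolist() for p in cv2.boxPoints(rct)])
E
```

```text
[[1.0, 0.008, 0.002, 0.391], [0.008, -0.964, -0.265, 0.355], [-0.0, 0.265, -0.964, 0.445], [0.0, 0.0, 0.0, 1.0]]
orange ((225.68438720703125, 138.12783813476562), (16.124588012695312, 104.26280975341797), 2.7263107299804688) [[0.3508, 0.2684], [0.3579, 0.3669], [0.3726, 0.3664], [0.3668, 0.2678]]
blue ((339.12408447265625, 144.63352966308594), (30.149450302124023, 102.41895294189453), 5.906141757965088) [[0.4539, 0.2649], [0.4577, 0.3621], [0.4854, 0.3596], [0.4839, 0.2619]]
```

View pics/w1.png

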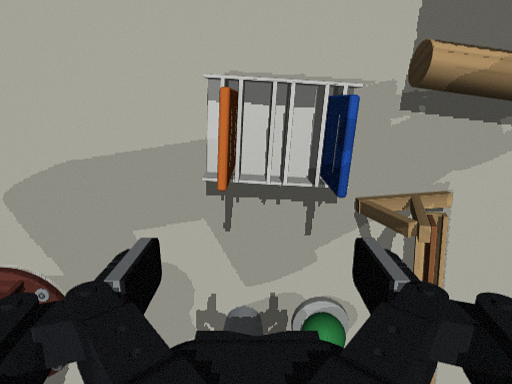

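The wrist view shows the bright top edges of the orange board (about x 225, rows 88–189) and the blue board (about x 347, rows 96–196). Rack fins are at rows 76–185. I'll isolate the top edges by brightness.

```bash
cat > wb.py <<'E'
from h import *
def topedge(d,lo,hi,z,roi=(0,0,512,230)):
    hsv=cv2.cvtColor(d["image"],cv2.COLOR_BGR2HSV); m=cv2.inRange(hsv,lo,hi)
    k=np.zeros_like(m);k[roi[1]:roi[3],roi[0]:roi[2]]=255;m&=k
    v=hsv[...,2][m>0].astype(np.float32); t,_=cv2.threshold(v.astype(np.uint8).reshape(-1,1),0,255,cv2.THRESH_OTSU)
    m2=((m>0)&(hsv[...,2]>t)).astype(np.uint8)
    c=max(cv2.findContours(m2,0,2)[0],key=cv2.contourArea); rct=cv2.minAreaRect(c)
    P=np.array([onz(d,p,z)[:2] for p in cv2.boxPoints(rct)])
    e=sorted([(np.linalg.norm(P[i]-P[(i+1)%4]),i) for i in range(4)])
    i=e[-1][1]; v=P[(i+1)%4]-P[i]; v*=np.sign(v[1])
    yaw=np.arctan2(-v[0],v[1])
    print("thr",t,"px",np.round(rct[0]),"ctr",P.mean(0).round(4),"size",round(e[0][0],4),round(e[-1][0],4),"yaw",round(yaw,4))
    return P.mean(0),yaw
OR=((4,110,60),(14,255,255));BL=((105,110,40),(125,255,255))
if __name__=="__main__":
    d=np.load("w1.npy",allow_pickle=True).item()
    topedge(d,*OR,.138);topedge(d,*BL,.138)
E
python3 wb.py
```

```text
thr 133.0 px [223. 138.] ctr [0.3594 0.3175] size 0.0084 0.0967 yaw -0.0516
thr 92.0 px [348. 145.] ctr [0.4784 0.3114] size 0.0089 0.0975 yaw -0.0508
```

```bash
cat > go.py <<'E'
import sys
from h import *
def plan(x,y,z,yaw):
    s=status.observe(); p=s["tool_pos"]; q=s["orientation"]; a=2*np.arctan2(q[2],q[1])-np.pi/2  # tool y angle
    dy=(yaw-a+np.pi/2)%np.pi-np.pi/2
    c,sn=np.cos(yaw),np.sin(yaw); D=np.array([x,y,z])-p
    print("pos",p.round(4),"tilt",q.round(4),"turn units",round(-np.degrees(dy)/5,2),"then x,y,z units",np.round([(-sn*D[0]+c*D[1])/.06,(c*D[0]+sn*D[1])/.06,-D[2]/.06],3))
if __name__=="__main__": plan(*map(float,sys.argv[1:5]))
E
python3 go.py .4784 .3114 .110 -.051
```

```text
pos [0.3922 0.2883 0.3029] tilt [ 1.000e-04  7.048e-01  7.094e-01 -6.000e-04] turn units 0.66 then x,y,z units [0.458 1.415 3.215]
```

>>> {"fn": "servo_tool", "kwargs": {
  "steps": [
    [-1,0,0,0,0.66],
    [-1,0.23,0.71,0,0],
    [-1,0.23,0.71,0,0],
    [-1,0,0,0.8,0],
    [-1,0,0,0.8,0],
    [-1,0,0,0.8,0],
    [-1,0,0,0.5,0],
    [-1,0,0,0.31,0],
    [-1,0,0,0,0]
  ]
}}

```text
clock: 5.58
tool_pos: [0.4783, 0.3109, 0.1096]
orientation: [-0.0, 0.725, 0.688, -0.001]
contact_force: [-0.4, 0.7, 0.4]
gripper_width: 0.999
grip_force: 0.0
```

```bash
python3 go.py .4784 .3114 .110 -.051; python3 - <<'E'
from h import *
d=get_image("wrist"); s=get_image("scene")["image"][60:170,230:370]
cv2.imwrite("pics/w2.png",np.hstack([cv2.resize(d["image"],(400,300)),cv2.resize(s,(382,300))]))
E
```

```text
pos [0.4783 0.3109 0.1096] tilt [-4.000e-04  7.254e-01  6.883e-01 -1.300e-03] turn units -0.02 then x,y,z units [ 0.008  0.001 -0.006]
```

View pics/w2.png

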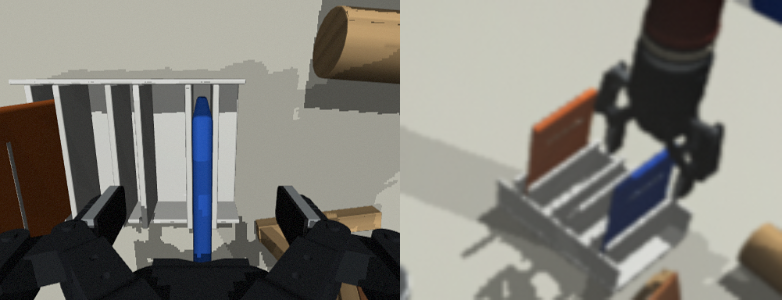

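The blue board is centred between the fingers. Close and lift.

>>> {"fn": "servo_tool", "kwargs": {
  "steps": [
    [1,0,0,0,0],
    [1,0,0,0,0],
    [1,0,0,0,0],
    [1,0,0,0,0],
    [1,0,0,0,0],
    [1,0,0,0,0],
    [1,0,0,-0.3,0],
    [1,0,0,-0.8,0],
    [1,0,0,-0.8,0],
    [1,0,0,-0.8,0],
    [1,0,0,-0.3,0],
    [1,0,0,0,0]
  ]
}}

```text
clock: 7.18
tool_pos: [0.4793, 0.3127, 0.2919]
orientation: [0.0, 0.725, 0.689, 0.001]
contact_force: [0.0, 0.2, -1.9]
gripper_width: 0.108
grip_force: 59.4
```

```bash
cat > stand.py <<'E'
import numpy as np
O=np.array([.6389,.0084]); YAW=.085
def W(u,n,y):  # stand slope coords (m) -> world
    x=-.342*u+.940*n; z=.032+.940*u+.342*n; c,s=np.cos(YAW),np.sin(YAW)
    return np.array([O[0]+c*x-s*y,O[1]+s*x+c*y,z])
def Wx(x,y,z):
    c,s=np.cos(YAW),np.sin(YAW); return np.array([O[0]+c*x-s*y,O[1]+s*x+c*y,z])
E
python3 - <<'E'
from h import *; from stand import *; from go import plan
d=get_image("scene"); s=d["image"][150:325,205:360]
# check stand model
for n,p in (("ledge L lip",W(0.01,.02,.2)),("ledge R lip",W(.01,.02,-.2)),("rail front top",W(.096,0,-.22)),("rail bottom",W(.056,0,-.22)),("railbotL",W(.056,0,.22)),("corner mid",W(0,0,0))): print(n,((proj(d,p)-[205,150])*3.3).round())
dt=get_image("top")
for n,p in (("ledge L lip",W(0.01,.02,.2)),("ledge R lip",W(.01,.02,-.2)),("corner L",W(0,0,.2)),("corner R",W(0,0,-.2))): print(n,((proj(dt,p)-[170,115])*4.7).round())
plan(*Wx(.0055,.065,.26),YAW)
E
```

```text
ledge L lip [435. 129.]
ledge R lip [140. 486.]
rail front top [ 66. 426.]
rail bottom [ 83. 459.]
railbotL [422.  68.]
corner mid [283. 289.]
ledge L lip [ 93. 141.]
ledge R lip [687.  78.]
corner L [ 98. 169.]
corner R [686. 106.]
pos [0.4776 0.3118 0.2882] tilt [-6.000e-04  7.248e-01  6.890e-01 -2.000e-03] turn units -1.55 then x,y,z units [-4.184  2.341  0.47 ]
```

Stand model projections agree with c2 and c3 (lip and rail ends within about 1 px of the original image). Carry the blue board to stand y = +65 mm.

>>> {"fn": "servo_tool", "kwargs": {
  "steps": [
    [1,0,0,0,-0.78],
    [1,0,0,0,-0.77],
    [1,-0.5,0.3,0,0],
    [1,-0.7,0.4,0,0],
    [1,-0.7,0.4,0,0],
    [1,-0.7,0.4,0,0],
    [1,-0.7,0.4,0,0],
    [1,-0.6,0.3,0,0],
    [1,-0.28,0.14,0,0],
    [1,0,0,0.4,0],
    [1,0,0,0.4,0],
    [1,0,0,0,0],
    [1,0,0,0,0]
  ]
}}

```text
clock: 8.9
tool_pos: [0.6397, 0.075, 0.2426]
orientation: [-0.0, 0.676, 0.737, -0.0]
contact_force: [-0.7, -0.8, -1.5]
gripper_width: 0.111
grip_force: 59.3
```

```bash
python3 - <<'E'
from h import *; from stand import *; from go import plan
plan(*Wx(.0055,.065,.150),YAW)
d=get_image("scene"); M=cv2.inRange(cv2.cvtColor(d["image"],cv2.COLOR_BGR2HSV),(105,110,30),(125,255,255))
p=status.observe()["tool_pos"]
print("pred board bottom front corners",[proj(d,Wx(.0105,.065+s,p[2]-.102)).round(1).tolist() for s in(-.05,.05)],"top",[proj(d,Wx(.0105,.065+s,p[2]+.028)).round(1).tolist() for s in(-.05,.05)])
c=d["image"][90:270,200:400]; cv2.imwrite("pics/s3.png",cv2.resize(c,None,fx=3,fy=3,interpolation=cv2.INTER_CUBIC))
E
```

```text
pos [0.6397 0.075  0.2426] tilt [-4.000e-04  6.763e-01  7.366e-01 -1.000e-04] turn units 0.0 then x,y,z units [-0.022 -0.016  1.543]
pred board bottom front corners [[303.1, 214.2], [325.5, 187.9]] top [[311.5, 182.0], [336.3, 154.0]]
```

View pics/s3.png

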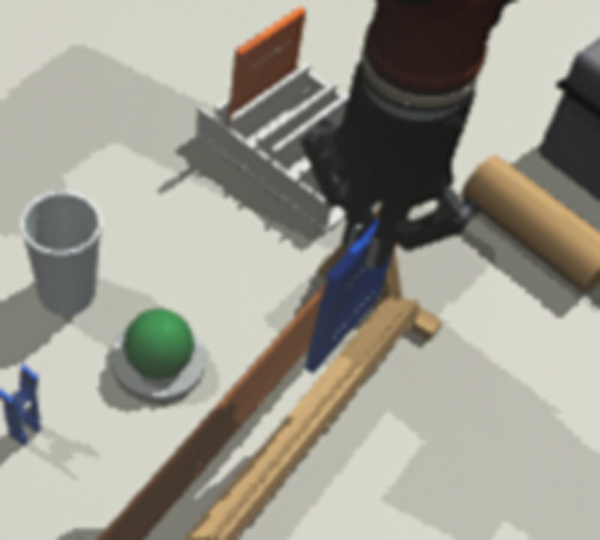

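The scene shows the board's bottom-left corner at (310,370), against a prediction of (309,372). Lower it.

>>> {"fn": "servo_tool", "kwargs": {
  "steps": [
    [1,-0.02,-0.02,0.5,0],
    [1,0,0,0.5,0],
    [1,0,0,0.4,0],
    [1,0,0,0.14,0],
    [1,0,0,0.07,0],
    [1,0,0,0.05,0],
    [1,0,0,0.04,0],
    [1,0,0,0,0]
  ]
}}

```text
clock: 9.95
tool_pos: [0.6391, 0.0731, 0.1411]
orientation: [0.0, 0.677, 0.736, 0.0]
contact_force: [-0.3, -0.8, -2.0]
gripper_width: 0.104
grip_force: 59.4
```

>>> {"fn": "servo_tool", "kwargs": {
  "steps": [
    [1,0,0,0.025,0],
    [1,0,0,0.025,0],
    [1,0,0,0.02,0],
    [1,0,0,0,0]
  ]
}}

```text
clock: 10.45
tool_pos: [0.6396, 0.0731, 0.139]
orientation: [0.001, 0.677, 0.736, 0.0]
contact_force: [-1.9, -0.2, 6.8]
gripper_width: 0.105
grip_force: 60.7
```

>>> {"fn": "servo_tool", "kwargs": {
  "steps": [
    [0.6,0,0,0,0],
    [0.4,0,0,0,0],
    [0.2,0,0,0,0],
    [0.2,0,0,0,0],
    [0.2,0,-0.06,0,0],
    [0.2,0,-0.06,0,0],
    [0.2,0,-0.06,0,0],
    [0.2,0,-0.06,0,0],
    [0.2,0,-0.06,0,0],
    [0.2,0,-0.06,0,0],
    [0.2,0,-0.06,0,0],
    [0.2,0,-0.06,0,0],
    [0.2,0,-0.06,0,0],
    [0.2,0,-0.06,0,0],
    [0.2,0,-0.06,0,0],
    [0.2,0,0,0,0],
    [0.2,0,0,0,0]
  ]
}}

```text
clock: 12.58
tool_pos: [0.5995, 0.0698, 0.1366]
orientation: [0.0, 0.677, 0.736, 0.0]
contact_force: [-0.0, 0.4, 0.5]
gripper_width: 0.4
grip_force: 0.0
```

```bash
python3 - <<'E'
from h import *; from stand import *
d=get_image("scene"); c=d["image"][110:250,250:400].copy()
for p in [W(0,.01,.015),W(0,.01,.115),W(.13,.01,.015),W(.13,.01,.115)]:
    q=proj(d,p)-[250,110]; print(q*4); 
cv2.imwrite("pics/s4.png",cv2.resize(c,None,fx=4,fy=4,interpolation=cv2.INTER_CUBIC))
E
```

```text
[188.95278014 500.01414405]
[271.80650633 400.0809359 ]
[152.7960516  361.51503531]
[244.95638982 259.23695077]
```

View pics/s4.png

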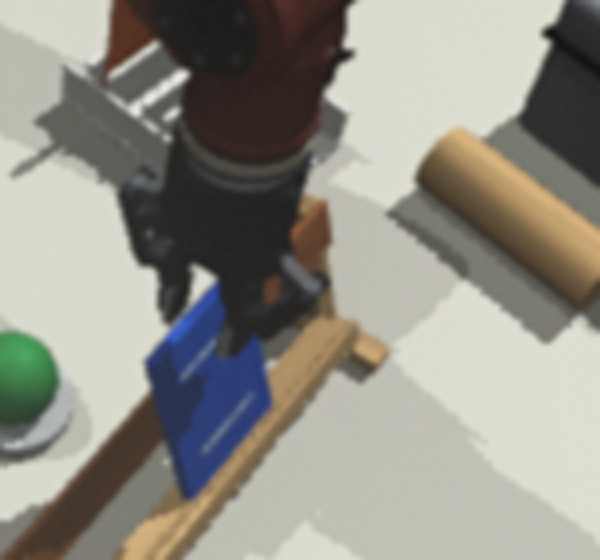

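>>> {"fn": "servo_tool", "kwargs": {
  "steps": [
    [0.2,0,0,-0.2,0],
    [0.2,0,0,-0.4,0],
    [0.2,0,0,-0.7,0],
    [-0.5,0,0,-0.7,0],
    [-1,0.8,0,-0.7,0],
    [-1,0.9,-0.6,0,0],
    [-1,0.9,-0.9,0,0],
    [-1,0.9,-0.9,0,0],
    [-1,0.6,-0.9,0,0],
    [-1,0,-0.5,0,0],
    [-1,0,0,0,0],
    [-1,0,0,0,0]
  ]
}}

```text
clock: 14.12
tool_pos: [0.3772, 0.2738, 0.2986]
orientation: [0.001, 0.677, 0.736, 0.001]
contact_force: [0.4, -0.4, -0.3]
gripper_width: 1.007
grip_force: 0.0
```

```bash
python3 - <<'E'
from h import *; from stand import *; from wb import *
d=get_image("scene"); c=d["image"][120:240,260:350].copy()
a=cv2.resize(c,None,fx=5,fy=5,interpolation=cv2.INTER_CUBIC)
for p in [W(0,.01,.015),W(0,.01,.115),W(.13,.01,.015),W(.13,.01,.115),W(.13,0,.015),W(.13,0,.115)]:
    q=(proj(d,p)-[260,120]+.5)*5; cv2.circle(a,tuple(int(v) for v in q),3,(0,255,255),-1)
w=get_image("wrist"); np.save("w2.npy",w,allow_pickle=True)
cv2.imwrite("pics/s5.png",np.hstack([a[:384],w["image"][:,:340]][::1]) if 0 else a)
topedge(w,*OR,.138)
t=get_image("top"); np.save("t2.npy",t,allow_pickle=True)
hsv=cv2.cvtColor(t["image"],cv2.COLOR_BGR2HSV); m=cv2.inRange(hsv,(105,110,40),(125,255,255)); m[:,:180]=0;m[:,285:]=0;m[180:]=0
ys,xs=np.nonzero(m); print(xs.min(),xs.max(),ys.min(),ys.max(),cv2.minAreaRect(np.float32(np.c_[xs,ys])))
print([proj(t,W(.13,n,y)).round(1).tolist() for n in(0,.01) for y in(.015,.115)],[proj(t,W(0,.01,y)).round(1).tolist() for y in (.015,.115)])
E
```

```text
thr 125.0 px [241. 121.] ctr [0.3588 0.3175] size 0.0085 0.0975 yaw -0.0519
216 249 142 153 ((232.2890625, 147.99588012695312), (8.741179466247559, 33.44679260253906), 83.9909896850586)
[[249.4, 150.4], [215.0, 154.1], [249.0, 147.0], [214.6, 150.7]] [[248.4, 141.6], [217.1, 145.0]]
```

View pics/s5.png

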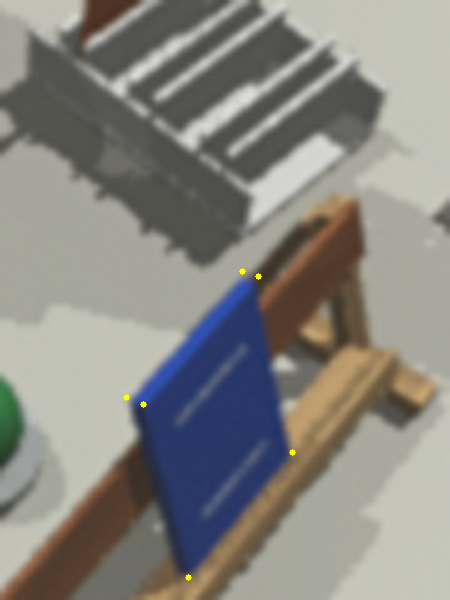

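The blue board now leans flat on the rail, within about 2 px of its predicted corners. Next, the orange board; the rack hasn't moved.

```bash
python3 go.py .3590 .3175 .110 -.0515
```

```text
pos [0.3774 0.2735 0.2979] tilt [1.000e-04 6.771e-01 7.359e-01 2.000e-04] turn units 1.54 then x,y,z units [ 0.717 -0.344  3.131]
```

>>> {"fn": "servo_tool", "kwargs": {
  "steps": [
    [-1,0,0,0,0.77],
    [-1,0,0,0,0.77],
    [-1,0.36,-0.17,0,0],
    [-1,0.36,-0.17,0,0],
    [-1,0,0,0.8,0],
    [-1,0,0,0.8,0],
    [-1,0,0,0.8,0],
    [-1,0,0,0.5,0],
    [-1,0,0,0.23,0],
    [-1,0,0,0,0],
    [1,0,0,0,0],
    [1,0,0,0,0],
    [1,0,0,0,0],
    [1,0,0,0,0],
    [1,0,0,0,0],
    [1,0,0,0,0]
  ]
}}

```text
clock: 16.27
tool_pos: [0.3586, 0.3183, 0.1105]
orientation: [0.0, 0.724, 0.689, 0.001]
contact_force: [-0.2, -0.4, 2.9]
gripper_width: 0.105
grip_force: 59.3
```

>>> {"fn": "servo_tool", "kwargs": {
  "steps": [
    [1,0,0,-0.3,0],
    [1,0,0,-0.8,0],
    [1,0,0,-0.8,0],
    [1,0,0,-0.8,0],
    [1,0,0,-0.5,0],
    [1,0,0,0,-0.77],
    [1,0,0,0,-0.77]
  ]
}}

```text
clock: 17.15
tool_pos: [0.3578, 0.3177, 0.3017]
orientation: [-0.0, 0.676, 0.737, -0.0]
contact_force: [-0.4, -0.1, -0.9]
gripper_width: 0.104
grip_force: 59.4
```

```bash
python3 - <<'E'
from stand import *; from go import plan
plan(*Wx(.0055,-.065,.25),YAW)
E
```

```text
pos [0.3578 0.3177 0.3017] tilt [-1.000e-04  6.758e-01  7.371e-01 -2.000e-04] turn units 0.02 then x,y,z units [-6.618  4.323  0.862]
```

>>> {"fn": "servo_tool", "kwargs": {
  "steps": [
    [1,-0.7,0.4,0,0],
    [1,-0.85,0.6,0,0],
    [1,-0.85,0.6,0,0],
    [1,-0.85,0.6,0,0],
    [1,-0.85,0.6,0,0],
    [1,-0.85,0.6,0,0],
    [1,-0.85,0.5,0,0],
    [1,-0.6,0.3,0,0],
    [1,-0.22,0.12,0,0],
    [1,0,0,0.5,0],
    [1,0,0,0.4,0],
    [1,0,0,0,0],
    [1,0,0,0,0]
  ]
}}

```text
clock: 18.77
tool_pos: [0.6501, -0.0553, 0.2487]
orientation: [0.0, 0.676, 0.737, 0.0]
contact_force: [-0.3, 0.7, -1.0]
gripper_width: 0.104
grip_force: 59.4
```

```bash
python3 - <<'E'
from stand import *; from go import plan
plan(*Wx(.0055,-.065,.142),YAW)
E
```

```text
pos [ 0.6501 -0.0553  0.2487] tilt [2.000e-04 6.763e-01 7.367e-01 3.000e-04] turn units 0.01 then x,y,z units [-0.009 -0.003  1.778]
```

>>> {"fn": "servo_tool", "kwargs": {
  "steps": [
    [1,0,0,0.5,0],
    [1,0,0,0.5,0],
    [1,0,0,0.4,0],
    [1,0,0,0.2,0],
    [1,0,0,0.1,0],
    [1,0,0,0.05,0],
    [1,0,0,0.05,0],
    [1,0,0,0.025,0],
    [1,0,0,0.02,0],
    [1,0,0,0,0]
  ]
}}

```text
clock: 20.02
tool_pos: [0.6505, -0.0561, 0.1386]
orientation: [0.001, 0.677, 0.736, 0.0]
contact_force: [-1.6, -0.5, 5.1]
gripper_width: 0.102
grip_force: 60.4
```

Contact again at the expected height; lean it the same way.

>>> {"fn": "servo_tool", "kwargs": {
  "steps": [
    [0.6,0,0,0,0],
    [0.4,0,0,0,0],
    [0.2,0,0,0,0],
    [0.2,0,0,0,0],
    [0.2,0,-0.06,0,0],
    [0.2,0,-0.06,0,0],
    [0.2,0,-0.06,0,0],
    [0.2,0,-0.06,0,0],
    [0.2,0,-0.06,0,0],
    [0.2,0,-0.06,0,0],
    [0.2,0,-0.06,0,0],
    [0.2,0,-0.06,0,0],
    [0.2,0,-0.06,0,0],
    [0.2,0,-0.06,0,0],
    [0.2,0,-0.06,0,0],
    [0.2,0,-0.04,0,0],
    [0.2,0,0,0,0],
    [0.2,0,0,0,0]
  ]
}}

```text
clock: 22.28
tool_pos: [0.6082, -0.0595, 0.1372]
orientation: [0.0, 0.677, 0.736, 0.0]
contact_force: [0.4, -0.3, -0.2]
gripper_width: 0.399
grip_force: 0.0
```

>>> {"fn": "servo_tool", "kwargs": {
  "steps": [
    [0.2,0,0,-0.2,0],
    [0.2,0,0,-0.4,0],
    [0.2,0,0,-0.7,0],
    [0,0,0,-0.7,0],
    [-1,-0.4,-0.5,-0.7,0],
    [-1,-0.7,-0.6,0,0],
    [-1,-0.7,-0.6,0,0],
    [-1,-0.7,-0.6,0,0],
    [-1,-0.5,-0.4,0,0],
    [-1,0,0,0,0],
    [-1,0,0,0,0]
  ]
}}

```text
clock: 23.65
tool_pos: [0.4622, -0.2524, 0.2999]
orientation: [0.0, 0.677, 0.736, 0.0]
contact_force: [0.5, 0.5, 0.0]
gripper_width: 0.996
grip_force: 0.0
```

```bash
python3 - <<'E'
from h import *; from stand import *
d=get_image("scene"); c=d["image"][120:300,190:350].copy()
a=cv2.resize(c,None,fx=3.3,fy=3.3,interpolation=cv2.INTER_CUBIC)
for b in(.065,-.065):
  for p in [W(0,.01,b-.05),W(0,.01,b+.05),W(.13,.01,b-.05),W(.13,.01,b+.05)]:
    q=(proj(d,p)-[190,120]+.5)*3.3; cv2.circle(a,tuple(int(v) for v in q),2,(0,255,255),-1)
w=get_image("wrist"); np.save("w3.npy",w,allow_pickle=True)
print(a.shape); o=np.zeros((594,800,3),np.uint8); o[:,:528]=a; o[:204,528:]=cv2.resize(w["image"],(272,204)); cv2.imwrite("pics/s6.png",o)
print(status.observe()["tool_pos"])
E
```

```text
(594, 528, 3)
[ 0.46250895 -0.25174996  0.2994906 ]
```

View pics/s6.png

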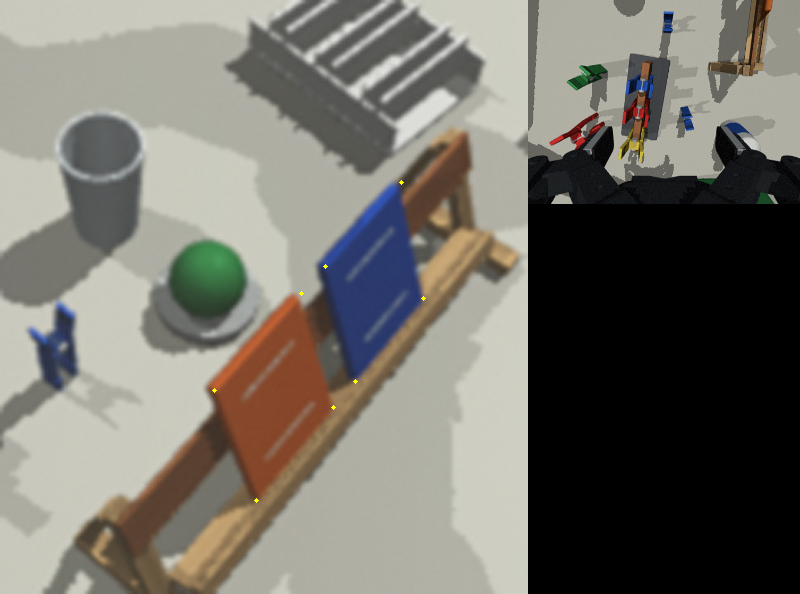

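Both boards lean on the rail at their predicted corners. The wrist inset shows the holder pegs: blue, red, then yellow nearest the fingers. Now measure the pegs.

```bash
cat > pegs.py <<'E'
from h import *
PC={"yellow":[((20,110,60),(34,255,255))],"red":[((0,150,60),(4,255,255)),((174,150,60),(180,255,255))]}
def pegmask(d,n):
    hsv=cv2.cvtColor(d["image"],cv2.COLOR_BGR2HSV); return sum(cv2.inRange(hsv,*v) for v in PC[n])
def fin(d,z=.1):
    hsv=cv2.cvtColor(d["image"],cv2.COLOR_BGR2HSV); return cv2.inRange(hsv,(5,70,40),(16,255,255))
def show(d,tag):
    for n in PC:
        m=cv2.morphologyEx(pegmask(d,n),cv2.MORPH_CLOSE,np.ones((5,5)))
        for c in cv2.findContours(m,0,2)[0]:
            if cv2.contourArea(c)<60: continue
            rct=cv2.minAreaRect(c); P=np.array([onz(d,p,.155)[:2] for p in cv2.boxPoints(rct)])
            q=c[:,0]; l,rr=q[q[:,0].argmin()],q[q[:,0].argmax()]
            print(tag,n,np.round(rct[0]),np.round(rct[1]),round(rct[2],1),"ctr@.155",P.mean(0).round(4),"sides",np.linalg.norm(P[0]-P[1]).round(4),np.linalg.norm(P[1]-P[2]).round(4),"L/R",l,rr,onz(d,l,.158)[:2].round(4),onz(d,rr,.158)[:2].round(4))
if __name__=="__main__":
    d=np.load("w3.npy",allow_pickle=True).item(); show(d,"w"); 
    c=d["image"][100:320,160:300]; cv2.imwrite("pics/w3c.png",cv2.resize(c,None,fx=2.7,fy=2.7,interpolation=cv2.INTER_CUBIC))
E
python3 pegs.py
```

```text
w yellow [196. 269.] [45. 67.] 8.7 ctr@.155 [ 0.4108 -0.3536] sides 0.0748 0.0435 L/R [170 292] [219 251] [ 0.3861 -0.3788] [ 0.4326 -0.3296]
w red [129. 242.] [11. 36.] 48.8 ctr@.155 [ 0.3445 -0.3291] sides 0.0382 0.0104 L/R [115 247] [143 233] [ 0.3327 -0.3338] [ 0.3596 -0.317 ]
w red [ 95. 255.] [ 39. 105.] 56.7 ctr@.155 [ 0.3104 -0.3473] sides 0.1115 0.0377 L/R [ 40 268] [131 216] [ 0.2588 -0.3626] [ 0.3486 -0.3007]
w red [204. 211.] [48. 52.] 6.3 ctr@.155 [ 0.4157 -0.292 ] sides 0.0516 0.0444 L/R [178 223] [227 220] [ 0.3926 -0.304 ] [ 0.4384 -0.2971]
```

View pics/w3c.png

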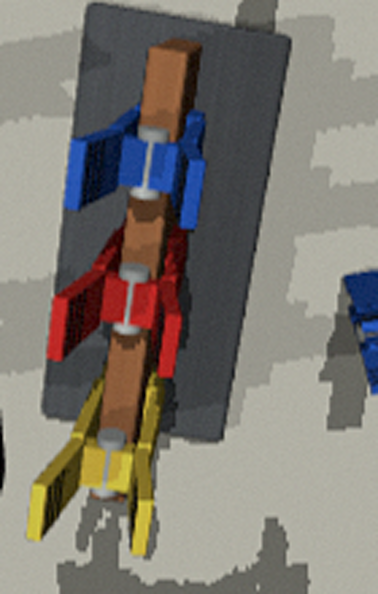

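The crop shows hinge pins: red from (134,268) to (127,333), yellow from (111,440) to (105,493), blue from (153,130) to (143,194). Convert these at z = 0.114 and check against the top view, including clearance to the big red peg.

```bash
python3 - <<'E'
from h import *
d=np.load("w3.npy",allow_pickle=True).item(); t=get_image("top")
print("top cam center px check")
for n,a,b in(("red",(134,268),(127,333)),("yellow",(111,440),(105,493)),("blue",(153,130),(143,194))):
    A,B=[onz(d,np.array(p)/2.7+[160,100]-.3,.116) for p in(a,b)]
    v=A-B; C=(A+B)/2; print(n,C.round(4),"len",np.linalg.norm(v).round(4),"yaw",np.arctan2(-v[0],v[1]).round(4),"topproj*1.5",(proj(t,C)*1.5).round(1))
f1,f2=[onz(d,np.array(p)/2.7+[160,100]-.3,.100) for p in((147,47),(197,47))]
g1,g2=[onz(d,np.array(p)/2.7+[160,100]-.3,.100) for p in((112,350),(145,350))]
print("fin",f1,f2,g1,g2)
# big red: tail tips in wrist vs top
S=get_image("scene")
for wp,tp in(((40,268),(387,266)),((131,216),(405,247))): pass
m=cv2.cvtColor(t["image"],cv2.COLOR_BGR2HSV)
M=cv2.inRange(m,(0,120,50),(4,255,255))|cv2.inRange(m,(174,120,50),(180,255,255)); M[:238]=0
ys,xs=np.nonzero(M[:275,370:420]); 
for z in(.05,.12): print("bigred top bbox",z,[onz(t,(x+370,y),z)[:2].round(3) for x,y in((xs.min(),ys.min()),(xs.max(),ys.max()))])
c=t["image"][190:275,310:420]; cv2.imwrite("pics/t3.png",cv2.resize(c,None,fx=6,fy=6,interpolation=cv2.INTER_CUBIC))
E
```

```text
top cam center px check
red [ 0.4149 -0.3051  0.116 ] len 0.0275 yaw -0.0554 topproj*1.5 [543.  316.1]
yellow [ 0.4088 -0.3794  0.116 ] len 0.0251 yaw -0.0616 topproj*1.5 [581.6 318.4]
blue [ 0.4189 -0.2489  0.116 ] len 0.025 yaw -0.1013 topproj*1.5 [514.  314.6]
fin [ 0.4144651  -0.20709223  0.1       ] [ 0.43363008 -0.20545405  0.1       ] [ 0.40605305 -0.33353501  0.1       ] [ 0.41995167 -0.33235692  0.1       ]
bigred top bbox 0.05 [array([ 0.336, -0.341]), array([ 0.25 , -0.445])]
bigred top bbox 0.12 [array([ 0.335, -0.323]), array([ 0.254, -0.422])]
```

```bash
python3 go.py .4088 -.3794 .122 -.08
```

```text
pos [ 0.4625 -0.2517  0.2993] tilt [0.000e+00 6.759e-01 7.370e-01 1.000e-04] turn units 1.91 then x,y,z units [-2.194 -0.722  2.955]
```

>>> {"fn": "servo_tool", "kwargs": {
  "steps": [
    [-0.5,0,0,0,0.96],
    [-0.5,0,0,0,0.95],
    [-0.5,-0.7,-0.24,0,0],
    [-0.5,-0.8,-0.24,0,0],
    [-0.5,-0.69,-0.24,0,0],
    [-0.5,0,0,0.7,0],
    [-0.5,0,0,0.7,0],
    [-0.5,0,0,0.3,0],
    [-0.5,0,0,0,0],
    [-0.5,0,0,0,0]
  ]
}}

```text
clock: 25.1
tool_pos: [0.4093, -0.3808, 0.1992]
orientation: [0.002, 0.735, 0.678, -0.0]
contact_force: [0.3, -0.0, -0.0]
gripper_width: 0.753
grip_force: 0.0
```

```bash
python3 go.py .4088 -.3794 .122 -.08; python3 - <<'E'
from h import *
d=get_image("wrist"); cv2.imwrite("pics/w4.png",d["image"])
E
```

```text
pos [ 0.4093 -0.3808  0.1992] tilt [ 1.700e-03  7.352e-01  6.778e-01 -1.000e-04] turn units -0.01 then x,y,z units [ 0.022 -0.009  1.286]
```

View pics/w4.png

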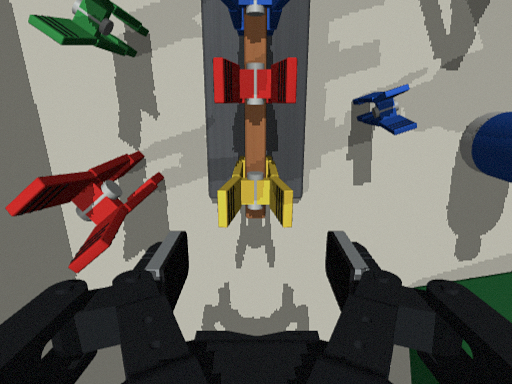

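The peg is centred laterally at x≈255; yellow pin ends are at (255,177) and (255,207), red at (255,68) and (255,97). Recheck along y.

```bash
python3 - <<'E'
from h import *
d=get_image("wrist")
for n,a,b in(("yellow",(255,177),(255,207)),("red",(256,68),(255,97))):
    A,B=[onz(d,p,.116) for p in(a,b)]; print(n,((A+B)/2).round(4),np.linalg.norm(A-B))
p=status.observe()["tool_pos"]; print(p,proj(d,p),proj(d,[.4088,-.3794,.116]))
E
```

```text
yellow [ 0.4085 -0.3801  0.116 ] 0.022809658662448388
red [ 0.4151 -0.3043  0.116 ] 0.01841659531975083
[ 0.40924191 -0.3810475   0.19956257] [256.60996672 242.48758474] [255.39325942 191.22055614]
```

Consistent with the first measurement. Descend and squeeze.

>>> {"fn": "servo_tool", "kwargs": {
  "steps": [
    [-0.5,0.02,0,0.6,0],
    [-0.5,0,0,0.5,0],
    [-0.5,0,0,0.19,0],
    [-0.5,0,0,0,0],
    [1,0,0,0,0],
    [1,0,0,0,0],
    [1,0,0,0,0],
    [1,0,0,0,0],
    [1,0,0,0,0],
    [1,0,0,0,0]
  ]
}}

```text
clock: 26.45
tool_pos: [0.4081, -0.3787, 0.1197]
orientation: [-0.0, 0.736, 0.678, 0.0]
contact_force: [0.3, -0.1, -1.1]
gripper_width: 0.336
grip_force: 63.4
```

>>> {"fn": "servo_tool", "kwargs": {
  "steps": [
    [1,0,0,-0.2,0],
    [1,0,0,-0.5,0],
    [1,0,0,-0.8,0],
    [1,0,0,-0.8,0],
    [1,0,0,-0.8,0],
    [1,0,0,-0.2,0],
    [1,0,0,0,-0.95],
    [1,0,0,0,-0.95],
    [1,0,0,0,0]
  ]
}}

```text
clock: 27.58
tool_pos: [0.4077, -0.3783, 0.3165]
orientation: [-0.001, 0.677, 0.736, 0.0]
contact_force: [0.5, -0.2, -0.9]
gripper_width: 0.336
grip_force: 63.4
```

```bash
python3 - <<'E'
from h import *; from stand import *; from go import plan
d=get_image("scene"); p=status.observe()["tool_pos"]; print(proj(d,p-[0,0,.006]),proj(d,p-[0,0,.08]))
q=proj(d,p).astype(int); c=d["image"][max(0,q[1]-60):q[1]+60,max(0,q[0]-60):q[0]+60]; print(q)
w=get_image("wrist")["image"]
cv2.imwrite("pics/p1.png",np.hstack([cv2.resize(c,(400,400),interpolation=cv2.INTER_CUBIC),cv2.resize(w,(400,300))[:,:].copy() if 0 else cv2.copyMakeBorder(cv2.resize(w,(400,300)),0,100,0,0,0)]))
plan(*Wx(-.0345,.065,.275),YAW)
E
```

```text
[ 71.91758652 222.33363835] [ 86.15811116 241.13195407]
[ 70 220]
pos [ 0.4078 -0.3784  0.3168] tilt [-9.000e-04  6.773e-01  7.357e-01  1.000e-04] turn units -0.03 then x,y,z units [7.18  3.81  0.696]
```

View pics/p1.png

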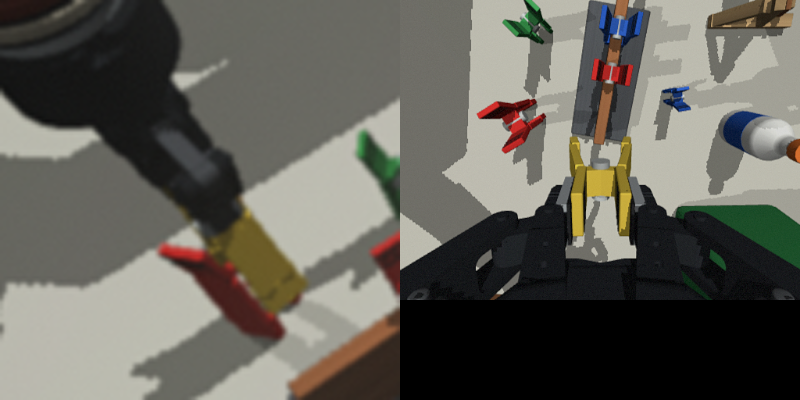

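The peg is held squarely with its jaws open. That was my 14th picture, so from here I'll check by numbers only. Plan: descend vertically with hinge x = −34 mm (stand axes) to hinge height about 172 mm, then release while following −x so the peg aligns with the slope.

>>> {"fn": "servo_tool", "kwargs": {
  "steps": [
    [1,0.6,0.2,0,0],
    [1,0.8,0.4,0,0],
    [1,0.8,0.4,0,0],
    [1,0.8,0.4,0,0],
    [1,0.8,0.5,0,0],
    [1,0.8,0.5,0,0],
    [1,0.8,0.5,0,0],
    [1,0.8,0.5,0,0],
    [1,0.7,0.3,0,0],
    [1,0.28,0.11,0,0],
    [1,0,0,0.4,0],
    [1,0,0,0.3,0],
    [1,0,0,0,0],
    [1,0,0,0,0]
  ]
}}

```text
clock: 29.42
tool_pos: [0.6001, 0.069, 0.2762]
orientation: [0.0, 0.677, 0.736, 0.0]
contact_force: [-0.5, 0.1, -0.4]
gripper_width: 0.334
grip_force: 63.4
```

```bash
python3 - <<'E'
from h import *; from stand import *; from go import plan
plan(*Wx(-.034,.065,.180),YAW)
# board top edge check in wrist (blue) and yellow jaw tips
d=get_image("wrist"); hsv=cv2.cvtColor(d["image"],cv2.COLOR_BGR2HSV)
def mk(m,nm):
    for c in cv2.findContours(m,0,2)[0]:
        if cv2.contourArea(c)>100: print(nm,cv2.boundingRect(c))
mk(cv2.inRange(hsv,(105,110,40),(125,255,255)),"blue"); mk(cv2.inRange(hsv,(20,110,60),(34,255,255)),"yel"); mk(cv2.inRange(hsv,(4,110,60),(14,255,255)),"orange/wood")
print("pred board top corners",[proj(d,W(.13,n,y)).round(0).tolist() for n in(0,.01) for y in(.015,.115)])
np.save("w5.npy",d,allow_pickle=True)
t=get_image("top"); s=get_image("scene"); np.save("ts5.npy",[t,s],allow_pickle=True)
hs=cv2.cvtColor(s["image"],cv2.COLOR_BGR2HSV); mk(cv2.inRange(hs,(20,110,50),(34,255,255)),"scene yel"); p=status.observe()["tool_pos"]
print("pred jaw tips scene",[proj(s,p+[sx*.025,sy*.012,-.080]).round(0).tolist() for sx in(-1,1) for sy in(-1,1)])
E
```

```text
pos [0.6001 0.069  0.2762] tilt [2.000e-04 6.773e-01 7.357e-01 2.000e-04] turn units -0.03 then x,y,z units [ 0.023 -0.007  1.604]
blue (244, 116, 50, 96)
yel (217, 175, 81, 128)
orange/wood (245, 252, 37, 84)
orange/wood (250, 0, 21, 121)
pred board top corners [[244.0, 234.0], [243.0, 119.0], [255.0, 236.0], [255.0, 119.0]]
scene yel (292, 141, 26, 46)
pred jaw tips scene [[291.0, 175.0], [298.0, 170.0], [308.0, 187.0], [314.0, 181.0]]
```

The board's back top edge is seen at column 244 (predicted 244), and the jaw tips reach scene row 187 (predicted 187). Descend.

>>> {"fn": "servo_tool", "kwargs": {
  "steps": [
    [1,0.02,-0.01,0.3,0],
    [1,0,0,0.3,0],
    [1,0,0,0.3,0],
    [1,0,0,0.3,0],
    [1,0,0,0.2,0],
    [1,0,0,0.1,0],
    [1,0,0,0.05,0],
    [1,0,0,0,0],
    [1,0,0,0,0]
  ]
}}

```text
clock: 30.7
tool_pos: [0.5996, 0.0708, 0.1835]
orientation: [0.0, 0.677, 0.736, 0.0]
contact_force: [0.2, 1.3, -0.5]
gripper_width: 0.337
grip_force: 63.4
```

>>> {"fn": "servo_tool", "kwargs": {
  "steps": [
    [1,0,0,0.05,0],
    [1,0,0,0.05,0],
    [1,0,0,0,0]
  ]
}}

```text
clock: 31.08
tool_pos: [0.6003, 0.0708, 0.1773]
orientation: [0.001, 0.677, 0.736, 0.001]
contact_force: [2.0, 0.7, -1.2]
gripper_width: 0.335
grip_force: 63.0
```

>>> {"fn": "servo_tool", "kwargs": {
  "steps": [
    [0.28,0,-0.03,0,0],
    [0.23,0,-0.05,0,0],
    [0.18,0,-0.05,0.01,0],
    [0.13,0,-0.05,0.01,0],
    [0.08,0,-0.05,0.01,0],
    [0.03,0,-0.05,0.01,0],
    [0,0,-0.05,0,0],
    [-0.05,0,-0.05,0,0],
    [-0.1,0,0,0,0],
    [-0.1,0,0,0,0]
  ]
}}

```text
clock: 32.33
tool_pos: [0.576, 0.0688, 0.174]
orientation: [-0.0, 0.677, 0.736, -0.0]
contact_force: [4.4, 0.4, -0.1]
gripper_width: 0.552
grip_force: 8.5
```

```bash
cat > chk.py <<'E'
from h import *; from stand import *
import sys
HS={"yellow":(20,34),"blue":(105,125),"red":(0,4),"orange":(5,14)}
def box(d,n,roi):
    hsv=cv2.cvtColor(d["image"],cv2.COLOR_BGR2HSV); m=cv2.inRange(hsv,(HS[n][0],110,40),(HS[n][1],255,255))
    k=np.zeros_like(m);x,y,X,Y=roi;k[y:Y,x:X]=255;m&=k; c=[c for c in cv2.findContours(m,0,2)[0] if cv2.contourArea(c)>15]
    return cv2.boundingRect(np.vstack(c)) if c else None
def pegpts(y,u=.145):
    # corners of a clipped peg aligned to slope, hinge at u, n=2mm
    o=[]
    for a in(-.012,.012):
        for du,dn in((.045,-.023),(.045,.023),(-.074,.010+.004),(-.074,-.014)): o.append(W(u+du,.002+dn,y+a))
    return o
def pbox(d,pts):
    P=np.array([proj(d,p) for p in pts]); return P.min(0).round(1).tolist(),P.max(0).round(1).tolist()
E
python3 - <<'E'
from chk import *
s=get_image("scene"); t=get_image("top"); w=get_image("wrist")
print("scene peg",box(s,"yellow",(250,90,360,230)),"pred",pbox(s,pegpts(.065)))
print("top peg",box(t,"yellow",(200,120,300,180)),"pred",pbox(t,pegpts(.065)))
print("scene board",box(s,"blue",(270,140,345,240)),"pred",pbox(s,[W(u,n,y) for u in(0,.13) for n in(0,.01) for y in(.015,.115)]))
print("wrist peg",box(w,"yellow",(100,0,400,384)),"pred",pbox(w,pegpts(.065)))
E
```

```text
scene peg (285, 167, 25, 42) pred ([282.4, 162.5], [308.3, 207.7])
top peg None pred ([226.3, 143.8], [237.0, 163.3])
scene board (287, 181, 30, 53) pred ([284.9, 173.8], [318.0, 235.0])
wrist peg (200, 177, 131, 128) pred ([186.1, 179.8], [327.8, 329.0])
```

>>> {"fn": "servo_tool", "kwargs": {
  "steps": [
    [-0.3,0,0,0,0],
    [-0.6,0,0,0,0],
    [-1,0,0,0,0],
    [-1,0,0,0,0],
    [-1,0,0,0,0]
  ]
}}

```text
clock: 33.1
tool_pos: [0.5763, 0.0688, 0.1743]
orientation: [-0.0, 0.677, 0.736, -0.0]
contact_force: [-0.5, -1.0, -0.7]
gripper_width: 1.001
grip_force: 0.0
```

>>> {"fn": "servo_tool", "kwargs": {
  "steps": [
    [-1,0,0,-0.2,0],
    [-1,0,0,-0.4,0],
    [-1,0,0,-0.7,0],
    [-1,0,0,-0.7,0],
    [-1,-0.6,-0.4,0,0],
    [-1,-0.9,-0.4,0,0],
    [-1,-0.9,-0.3,0,0],
    [-1,-0.9,-0.4,0,0],
    [-1,-0.9,-0.4,0,0],
    [-1,-0.8,-0.3,0,0],
    [-1,0,0,0,0],
    [-1,0,0,0,0]
  ]
}}

```text
clock: 34.6
tool_pos: [0.4702, -0.2409, 0.295]
orientation: [0.0, 0.677, 0.736, 0.0]
contact_force: [-0.0, 0.0, 0.3]
gripper_width: 0.998
grip_force: 0.0
```

```bash
python3 - <<'E'
from chk import *
s=get_image("scene"); t=get_image("top"); w=get_image("wrist"); np.save("a1.npy",[s,t,w],allow_pickle=True)
for U in(.141,.145,.150): print("scene peg",box(s,"yellow",(250,90,360,230)),"pred",U,pbox(s,pegpts(.065,U)))
print("top peg",box(t,"yellow",(200,120,300,180)),"pred",pbox(t,pegpts(.065)))
print("scene board",box(s,"blue",(270,140,345,240)),"pred",pbox(s,[W(u,n,y) for u in(0,.13) for n in(0,.01) for y in(.015,.115)]))
for n in("yellow","red","blue"): print("wrist",n,box(w,n,(150,0,330,384)))
print(status.observe()["tool_pos"])
E
```

```text
scene peg (286, 166, 24, 43) pred 0.141 ([282.8, 163.8], [308.5, 208.8])
scene peg (286, 166, 24, 43) pred 0.145 ([282.4, 162.5], [308.3, 207.7])
scene peg (286, 166, 24, 43) pred 0.15 ([282.0, 160.9], [308.0, 206.4])
top peg (226, 144, 11, 19) pred ([226.3, 143.8], [237.0, 163.3])
scene board (287, 176, 30, 58) pred ([284.9, 173.8], [318.0, 235.0])
wrist yellow None
wrist red (167, 195, 55, 58)
wrist blue (173, 33, 132, 223)
[ 0.47053215 -0.239868    0.29462431]
```

The yellow peg sits aligned on the slope with its hinge at u≈141 mm. The top-view box matches a 16 mm clip exactly: (226,144,11×19) against the prediction (226.3,143.8)–(237.0,163.3). Now the red peg: hover the same way as for yellow and compare.

```bash
python3 go.py .4150 -.3047 .199 -.08
```

```text
pos [ 0.4705 -0.2399  0.2946] tilt [1.000e-04 6.761e-01 7.368e-01 2.000e-04] turn units 1.9 then x,y,z units [-1.151 -0.836  1.594]
```

>>> {"fn": "servo_tool", "kwargs": {
  "steps": [
    [-0.5,0,0,0,0.95],
    [-0.5,0,0,0,0.95],
    [-0.5,-0.6,-0.4,0,0],
    [-0.5,-0.55,-0.44,0,0],
    [-0.5,0,0,0.8,0],
    [-0.5,0,0,0.79,0],
    [-0.5,0,0,0,0],
    [-0.5,0,0,0,0]
  ]
}}

```text
clock: 35.75
tool_pos: [0.4154, -0.3058, 0.2007]
orientation: [0.001, 0.735, 0.678, 0.0]
contact_force: [0.1, -0.1, 0.1]
gripper_width: 0.749
grip_force: 0.0
```

```bash
python3 - <<'E'
from chk import *
d=get_image("wrist"); np.save("w6.npy",d,allow_pickle=True); p=status.observe()["tool_pos"]; print(p)
print("red",box(d,"red",(190,100,330,260)),"hinge pred",proj(d,[.415,-.3047,.116]))
# silver pin ends: bright low-saturation pixels near hinge inside peg
hsv=cv2.cvtColor(d["image"],cv2.COLOR_BGR2HSV); m=cv2.inRange(hsv,(0,0,70),(180,60,255)); k=np.zeros_like(m); k[155:230,246:268]=255; m&=k
n,l,s,c=cv2.connectedComponentsWithStats(m); print([(s[i].tolist(),c[i].round(1).tolist()) for i in range(1,n) if s[i][4]>5])
E
```

```text
[ 0.4158586  -0.30648488  0.20162869]
red (218, 157, 75, 72) hinge pred [255.7747108  191.58512076]
[([247, 172, 17, 39, 274], [255.0, 188.5])]
```

The red peg's box (218–293, 157–229) is the same as yellow's was, so the holder hasn't moved. Grasp.

>>> {"fn": "servo_tool", "kwargs": {
  "steps": [
    [-0.5,0.03,-0.01,0.6,0],
    [-0.5,0,0,0.5,0],
    [-0.5,0,0,0.24,0],
    [-0.5,0,0,0,0],
    [1,0,0,0,0],
    [1,0,0,0,0],
    [1,0,0,0,0],
    [1,0,0,0,0],
    [1,0,0,0,0],
    [1,0,0,0,0]
  ]
}}

```text
clock: 37.05
tool_pos: [0.4136, -0.3039, 0.1185]
orientation: [-0.0, 0.736, 0.678, 0.0]
contact_force: [0.2, -0.4, -0.9]
gripper_width: 0.336
grip_force: 62.9
```

>>> {"fn": "servo_tool", "kwargs": {
  "steps": [
    [1,0,0,-0.2,0],
    [1,0,0,-0.5,0],
    [1,0,0,-0.8,0],
    [1,0,0,-0.8,0],
    [1,0,0,-0.8,0],
    [1,0,0,-0.2,0],
    [1,0,0,0,-0.95],
    [1,0,0,0,-0.95],
    [1,0,0,0,0]
  ]
}}

```text
clock: 38.17
tool_pos: [0.4132, -0.3034, 0.3153]
orientation: [-0.001, 0.677, 0.736, 0.0]
contact_force: [-0.3, -0.3, -0.1]
gripper_width: 0.338
grip_force: 62.9
```

```bash
python3 - <<'E'
from stand import *; from go import plan
plan(*Wx(-.034,-.065,.276),YAW)
E
```

```text
pos [ 0.4132 -0.3034  0.3153] tilt [-0.0011  0.6772  0.7358  0.    ] turn units -0.03 then x,y,z units [3.776 3.623 0.656]
```

>>> {"fn": "servo_tool", "kwargs": {
  "steps": [
    [1,0.5,0.4,0,0],
    [1,0.7,0.7,0,0],
    [1,0.7,0.7,0,0],
    [1,0.7,0.7,0,0],
    [1,0.6,0.6,0,0],
    [1,0.4,0.4,0,0],
    [1,0.18,0.12,0,0],
    [1,0,0,0.4,0],
    [1,0,0,0.25,0],
    [1,0,0,0,0],
    [1,0,0,0,0]
  ]
}}

```text
clock: 39.55
tool_pos: [0.6112, -0.0604, 0.2781]
orientation: [0.0, 0.677, 0.736, 0.0]
contact_force: [-1.0, 0.2, -0.5]
gripper_width: 0.332
grip_force: 62.9
```

```bash
python3 - <<'E'
from chk import *; from go import plan
plan(*Wx(-.034,-.065,.182),YAW)
d=get_image("wrist"); s=get_image("scene"); p=status.observe()["tool_pos"]
print("orange wrist",box(d,"orange",(150,60,350,384)),[proj(d,W(.13,n,y)).round(0).tolist() for n in(0,.01) for y in(-.115,-.015)])
print("scene red",box(s,"red",(200,120,360,260)),[proj(s,p+[sx*.025,sy*.012,-.0785]).round(0).tolist() for sx in(-1,1) for sy in(-1,1)])
E
```

```text
pos [ 0.6112 -0.0604  0.2781] tilt [3.000e-04 6.773e-01 7.357e-01 1.000e-04] turn units -0.03 then x,y,z units [ 0.02  -0.009  1.602]
orange wrist (244, 85, 52, 226) [[244.0, 233.0], [243.0, 119.0], [255.0, 235.0], [254.0, 119.0]]
scene red (258, 178, 26, 47) [[258.0, 210.0], [265.0, 204.0], [274.0, 224.0], [282.0, 217.0]]
```

Jaw tips and board edge match the predictions. Descend and release as before.

>>> {"fn": "servo_tool", "kwargs": {
  "steps": [
    [1,0.02,-0.01,0.3,0],
    [1,0,0,0.3,0],
    [1,0,0,0.3,0],
    [1,0,0,0.3,0],
    [1,0,0,0.2,0],
    [1,0,0,0.1,0],
    [1,0,0,0.05,0],
    [1,0,0,0.05,0],
    [1,0,0,0.06,0],
    [1,0,0,0,0],
    [1,0,0,0,0]
  ]
}}

```text
clock: 41.02
tool_pos: [0.6111, -0.0587, 0.1784]
orientation: [0.001, 0.677, 0.736, 0.001]
contact_force: [1.3, 0.1, -2.2]
gripper_width: 0.336
grip_force: 62.7
```

>>> {"fn": "servo_tool", "kwargs": {
  "steps": [
    [1,0,0,0.03,0],
    [0.28,0,-0.03,0,0],
    [0.23,0,-0.05,0,0],
    [0.18,0,-0.05,0.01,0],
    [0.13,0,-0.05,0.01,0],
    [0.08,0,-0.05,0.01,0],
    [0.03,0,-0.05,0.01,0],
    [0,0,-0.05,0,0],
    [-0.05,0,-0.05,0,0],
    [-0.1,0,0,0,0],
    [-0.3,0,0,0,0],
    [-0.6,0,0,0,0],
    [-1,0,0,0,0],
    [-1,0,0,0,0],
    [-1,0,0,0,0]
  ]
}}

```text
clock: 42.9
tool_pos: [0.5876, -0.0605, 0.1737]
orientation: [-0.0, 0.677, 0.736, -0.0]
contact_force: [-0.7, -0.5, 0.6]
gripper_width: 0.994
grip_force: 0.0
```

>>> {"fn": "servo_tool", "kwargs": {
  "steps": [
    [-1,0,0,-0.2,0],
    [-1,0,0,-0.4,0],
    [-1,0,0,-0.7,0],
    [-1,0,0,-0.7,0],
    [-1,0,-0.8,0,0],
    [-1,-0.7,-0.8,0,0],
    [-1,-0.9,-0.6,0,0],
    [-1,-0.9,0,0,0],
    [-1,-0.9,0,0,0],
    [-1,-0.6,0,0,0],
    [-1,0,0,0,0],
    [-1,0,0,0,0]
  ]
}}

```text
clock: 44.4
tool_pos: [0.4784, -0.3073, 0.2943]
orientation: [-0.0, 0.677, 0.736, 0.0]
contact_force: [0.1, 0.5, -0.6]
gripper_width: 0.999
grip_force: 0.0
```

```bash
python3 - <<'E'
from chk import *
s=get_image("scene"); t=get_image("top")
for n,b,y,rs in(("yellow","blue",.065,(250,90,360,230)),("red","orange",-.065,(210,120,320,300))):
    print("scene",n,box(s,n,rs),"pred",pbox(s,pegpts(y,.141)))
    print("top",n,box(t,n,(200,120,300,180)),"pred",pbox(t,pegpts(y,.141)))
    print("scene",b,box(s,b,(240,140,345,275) if b=="blue" else (235,180,305,275)),"pred",pbox(s,[W(u,m,y+v) for u in(0,.13) for m in(0,.01) for v in(-.05,.05)]))
    print("top",b,box(t,b,(200,120,300,180)),"pred",pbox(t,[W(u,m,y+v) for u in(0,.13) for m in(0,.01) for v in(-.05,.05)]))
E
```

```text
scene yellow (286, 166, 24, 43) pred ([282.8, 163.8], [308.5, 208.8])
top yellow (226, 144, 11, 20) pred ([226.4, 143.6], [237.0, 163.0])
scene blue (287, 176, 30, 58) pred ([284.9, 173.8], [318.0, 235.0])
top blue (216, 143, 34, 11) pred ([214.6, 141.6], [249.4, 154.1])
scene red (252, 202, 28, 43) pred ([248.6, 198.2], [278.6, 244.5])
top red (270, 140, 13, 18) pred ([270.9, 139.1], [283.4, 158.1])
scene orange (235, 210, 56, 65) pred ([251.2, 207.2], [290.6, 271.2])
top orange (200, 138, 100, 19) pred ([257.8, 137.3], [294.1, 149.3])
```

Both pegs and boards match the predicted clipped poses, and the robot is clear. Handing in.

```bash
python3 -c "
from h import *
print(r.job_done())"
```

```text
the job is handed in; nothing more can be done
None
```

The job is handed in at about 45 s on the robot clock: the blue and orange boards (no green one was there) lean side by side on the stand. The yellow peg clips the blue board to the rail and the red peg clips the orange one. I checked the final poses by camera measurement, because my picture views were used up.

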